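# Fetch the channel from behind the screw tubs

### The job

First move all three screw tubs off the plywood board and stand them on the blue parking mat; with the three parked there, take the aluminium channel from the board and lay it flat inside the pocket of the assembly jig, along it; then put each tub back in the middle of the pad of its own colour. Keep the tubs upright throughout and leave the blue mug where it is.

Things in the scene. Friction and masses are not known exactly. Their poses are not given: they have to be found in the camera images.
- red_tub: upright round white screw tub with a red cap and a red band, 48 mm diameter, 105 mm tall, smooth straight side (grip it anywhere), about 0.2 kg, loose; starts standing on the red pad. Origin: centre of its underside, z up.
- yellow_tub: upright round white screw tub with a yellow cap and a yellow band, 48 mm diameter, 105 mm tall, smooth straight side (grip it anywhere), about 0.2 kg, loose; starts standing on the yellow pad. Origin: centre of its underside, z up.
- green_tub: upright round white screw tub with a green cap and a green band, 48 mm diameter, 105 mm tall, smooth straight side (grip it anywhere), about 0.2 kg, loose; starts standing on the green pad. Origin: centre of its underside, z up.
- red_pad: flat round red pad, 68 mm diameter, 3 mm thick, fixed on a plywood board (180 x 250 mm, 10 mm thick). The three pads stand in a row, 80 mm apart, along the robot's side of the board. Origin: centre of the pad's underside (board top); its top is 3 mm higher.
- yellow_pad: flat round yellow pad, 68 mm diameter, 3 mm thick, fixed on a plywood board (180 x 250 mm, 10 mm thick). The three pads stand in a row, 80 mm apart, along the robot's side of the board. Origin: centre of the pad's underside (board top); its top is 3 mm higher.
- green_pad: flat round green pad, 68 mm diameter, 3 mm thick, fixed on a plywood board (180 x 250 mm, 10 mm thick). The three pads stand in a row, 80 mm apart, along the robot's side of the board. Origin: centre of the pad's underside (board top); its top is 3 mm higher.
- channel: perforated aluminium U-channel, 180 mm long (its x), 32 mm wide (its y), 32 mm high, closed side with the round holes up, about 0.15 kg, loose; it lies flat on the plywood board just behind the row of tubs (centre line 62 mm from the pad centres), parallel to the row. Origin: centre of its underside, z up.
- mat: square blue parking mat, 190 x 190 mm, 4 mm thick, fixed, to the left or the right of the board, empty at the start. Origin: centre of its underside; x and y along its edges; its top is 4 mm higher.
- jig: assembly jig: dark steel plate 240 mm (its x) x 90 mm (its y), 8 mm thick, fixed, on the other side of the board from the mat. Low orange lips, 6 mm high and 8 mm thick, bound a pocket of 196 mm (x) x 46 mm (y), centred on the plate, whose floor is the plate's top. Origin: centre of the plate's underside, so the pocket floor is 8 mm above it.
- mug: empty blue ceramic mug, 76 mm diameter, 90 mm tall, with a handle on its y side, loose, standing past the board to the left. A bystander: leave it alone. Origin: centre of its underside.

How it is judged:
By the outcome, as a careful person would: the job done as asked, in the order asked, and still so for the second after the job is handed in, with the robot touching nothing.
It also fails if it takes over 144 s, if anything falls off the work surface, if the arm or the gripper's body presses on something with over 40 N, if the wrist force passes 120 N, or if a joint passes its speed limit or range.

### The arm

A 7-joint arm with a two-finger parallel gripper is mounted at the origin on the work surface. World frame = base frame: x ahead of the robot, y to its left, z up, the work surface at z = 0. Lengths are in mm, angles in rad, forces in N, time in s.
With the tool pointing down it reaches from about 400 to 850 mm from the base axis. Payload 4.5 kg.
Tool frame: the origin (TCP) lies midway between the tips of the shut fingers; the grasp point (between the pads) lies 19 mm behind it; z points along the fingers, y is the line along which they close (so a half turn about z gives the same grasp; the last joint's range is limited). The gripper opens to 88 mm and grips with 3 to 60 N. Pads are 18 mm wide; open, the fingers measure 123 mm over their backs; the gripper's body (75 mm by 187 mm) begins 45 mm behind the grasp point.
Start: joints at [0.034, 0.689, -0.195, 1.565, 0.157, 0.902, -0.215], TCP at [625.023, 0.026, 238.743] pointing down, gripper open.
Joint ranges: [-3.01, 3.01], [-0.46, 2.08], [-1.47, 1.51], [0.13, 2.56], [-1, 4.14], [0.04, 2.09], [-2.66, 2.66]. Speed limits (rad/s): [2.57, 2.57, 3.14, 3.14, 3.14, 3.14, 3.14].

### API

Orientations are given as a unit quaternion [w, x, y, z].
In Python, from cell import manip gives the robot as it stands. The module is installed in compiled form; this text tells all that it offers.
- The arm moves only by the tool send_rows, never from a script. Its argument "deltas" is a list of rows, each an object with "fingers": the finger opening in mm, from 0 to 88.1; "xyz": the shift along the tool's x, y, z in fractions of the full range, 1 being 800 mm, a list of three; "turn": the turn about the tool's z in fractions of the full range, 1 being pi rad. A call has 1 to 5 rows; each row is the pose to reach, as a shift and turn from the pose commanded when the call began, along the tool's axes at that moment; what a row does not reach only later rows make up. A row lasts 1/8 s, in which the tool goes at most 62.5 mm and 10.7 degrees, less where a joint would pass 70% of its speed; a pose out of reach is approached as far as the arm can. A shift or turn number past 1, either way, is cut back to 1. A call with a gripper value outside its range is refused whole. The fingers move at their own pace and stop on an object; "force" is the grip in N (left out, the last holds). Time passes only in rows, so rows that repeat a pose let the fingers close. It gives the time, the measured TCP pose, the force, the opening and the grip force at its end, in the units of the state.
- manip.sense(): the state, without advancing time (a new reading comes with each control period).
- manip.grab_frame(name): name is "scene" or "side" or "wrist"; returns a dict with "pixels" (420x560x3 uint8, red, green, blue), "range_z" (420x560 float32, mm along the optical axis (not along the pixel's ray), 0 where there is no reading), "intrinsics" (3x3 intrinsics, pixels), "R" (3x3) and "t" (3): a world point X has camera coordinates R X + t. Camera axes: x right, y down, z forward; pixel columns grow to the right and rows downward; lengths in mm; the calibration is good to about 2 mm. A picture is of the moment at which its call begins.
- manip.hand_in(): hands the job in; it is judged then, once.
The state is a dict: "t": time; "q": joint angles; "dq": joint speeds; "tau": joint torques, N m; "tcp_pos": TCP position; "tool_rot": TCP orientation; "contact_force": force on the tool from outside, world axes, zero at the start; "ft_torque": the same for the moment, N m; "grip_width": finger opening in mm; "grasp_force": force on a finger pad.
Only numpy, scipy, OpenCV 4.12 (cv2) and the standard library are available. Lean on these libraries where they do the work, as an engineer would, in place of code of your own. Each camera call takes 0.05 s, during which the arm holds its last target. There are 200 camera calls.

## Working session

There is one attempt and no reset: what is moved stays moved. The work goes in short steps, Python scripts to look and compute and a tool call to move; the robot and the scene stay as the last step left them, time stands still between calls to the robot, and variables do not carry over. Pictures are saved under pics/ and viewed, at most 14 in all, crops included, and the job is handed in when it is done.

Besides the shell and the picture viewer there is one more tool, called as name([rows], argument=value, ...), one row to a line, values as JSON. send_rows: Moves the arm, as the interface text tells. Its arguments: {"type":"object","properties":{"deltas":{"type":"array","items":{"type":"object","properties":{"fingers":{"type":"number"},"xyz":{"type":"array","items":{"type":"number"}},"turn":{"type":"number"}}}},"force":{"type":"number"}},"required":["deltas"]}

```bash
mkdir -p pics; cat > h.py <<'E'
import numpy as np, cv2
from cell import manip
def grab(n,save=None):
    f=manip.grab_frame(n)
    if save: cv2.imwrite('pics/'+save,cv2.cvtColor(f['pixels'],cv2.COLOR_RGB2BGR))
    return f
def cloud(f):
    z=f['range_z'].astype(float);K=f['intrinsics'];v,u=np.indices(z.shape)
    P=np.stack([(u-K[0,2])*z/K[0,0],(v-K[1,2])*z/K[1,1],z],-1)
    W=(P-f['t'])@f['R']; W[z==0]=np.nan; return W
E
python3 - <<'E'
from h import *
for n in ['scene','side']:
    f=grab(n,n+'0.png'); np.savez(n+'0.npz',**f); print(n,-f['R'].T@f['t'])
s=manip.sense(); print({k:np.round(v,3) for k,v in s.items()})
E
```

```text
scene [1039.5679295  -786.67892739  741.03504335]
side [331.85910157 646.25533069 774.76425038]
{'t': np.float64(0.1), 'q': array([ 0.034,  0.69 , -0.195,  1.566,  0.157,  0.903, -0.215]), 'dq': array([ 0.   , -0.002,  0.001, -0.001,  0.001, -0.001,  0.001]), 'tau': array([-3.0000e-03, -5.2850e+01, -1.2710e+00, -1.5384e+01, -5.3000e-02,
        2.0000e-03,  0.0000e+00]), 'tcp_pos': array([ 6.24435e+02, -1.70000e-02,  2.37994e+02]), 'tool_rot': array([-0.001,  0.707,  0.707, -0.001]), 'contact_force': array([-0.016,  0.585,  0.756]), 'ft_torque': array([-0.002,  0.016, -0.026]), 'grasp_force': np.float64(0.0), 'grip_width': np.float64(88.314)}
```

View pics/scene0.png

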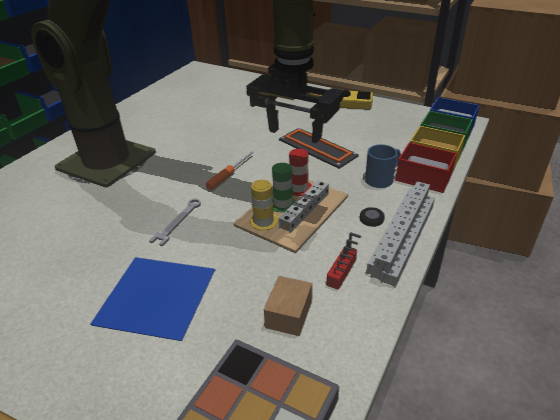

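View pics/side0.png

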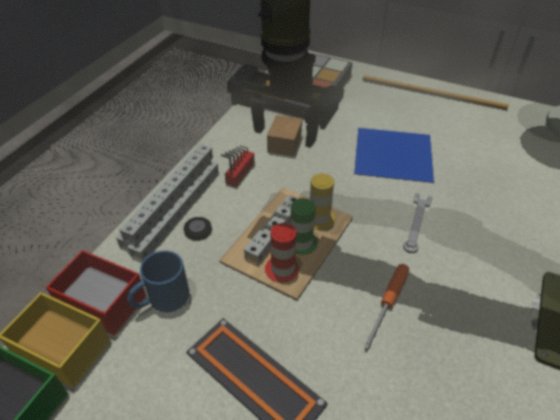

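The scene view shows the tubs at (262,200) yellow, (282,185) green and (299,170) red. The channel is at (305,205), the mat at (155,297), the jig at (318,146) and the mug at (381,165). Next I'll segment them in the point clouds.

```bash
cat >> h.py <<'E'
def hsvmask(f,h0,h1,s=100,v=40):
    H=cv2.cvtColor(f['pixels'],cv2.COLOR_RGB2HSV).astype(int)
    h=H[...,0]; m=(h>=h0)&(h<=h1) if h0<h1 else (h>=h0)|(h<=h1)
    return m&(H[...,1]>s)&(H[...,2]>v)
def rect(P): 
    r=cv2.minAreaRect(P[:,:2].astype(np.float32)); return np.round(r[0],1),np.round(r[1],1),round(r[2],1)
def box(W,x0,x1,y0,y1,z0,z1):
    with np.errstate(invalid='ignore'):
        return (W[...,0]>x0)&(W[...,0]<x1)&(W[...,1]>y0)&(W[...,1]<y1)&(W[...,2]>z0)&(W[...,2]<z1)
E
python3 - <<'E'
from h import *
for n in ['scene','side']:
    f=dict(np.load(n+'0.npz')); W=cloud(f)
    def rep(name,m):
        m=cv2.erode(m.astype(np.uint8),np.ones((2,2)))>0
        k,l,st,_=cv2.connectedComponentsWithStats(m.astype(np.uint8))
        for i in range(1,k):
            if st[i,4]>25:
                P=W[l==i]; P=P[~np.isnan(P[:,0])]
                if len(P): print(n,name,st[i,4],*rect(P),'z',np.round(np.percentile(P[:,2],[2,50,98]),1))
    rep('blue',hsvmask(f,105,125,120)&box(W,200,1000,-600,600,-5,40))
    for c,a,b in [('red',172,6),('yel',18,32),('grn',45,85)]:
        m=hsvmask(f,a,b,90,30)
        rep(c+' cap',m&box(W,300,900,-200,300,113,125))
        rep(c+' pad',m&box(W,300,900,-200,300,8,19))
    rep('org lip',hsvmask(f,5,17,120)&box(W,300,900,50,500,8,22))
    rep('board',hsvmask(f,5,25,40)&box(W,400,900,-200,250,5,16))
    rep('h42',box(W,450,800,-200,200,36,50))
    rep('mug',box(W,500,900,0,400,80,100))
E
```

```text
scene blue 6164 [ 477.9 -341.7] [187.3 189.8] 15.4 z [2.3 5.1 7.8]
scene red cap 146 [576.8 107.7] [42.3 41.5] 23.6 z [113.9 119.5 122.3]
scene red pad 34 [814.1 272.5] [51.4  6.9] 3.5 z [ 8.8 11.8 16.8]
scene red pad 28 [ 793.  -159.4] [24.9  8.2] 16.1 z [ 8.4 11.8 16.7]
scene yel cap 202 [563.2 -50.5] [43.3 40.3] 48.4 z [114.3 119.6 122. ]
scene yel pad 125 [565.4 -52.5] [67.3 48.3] 35.5 z [10.4 14.1 17.3]
scene grn cap 138 [570.2  31.9] [40.6 38. ] 2.2 z [116.5 119.9 122.4]
scene org lip 241 [526.1 330. ] [ 66.2 208.3] 74.8 z [ 9.8 15.  18.2]
scene board 1885 [600.6  28.9] [250.2 177.1] 84.1 z [ 6.8 11.3 14.6]
scene board 26 [579.2  -7.4] [17.2 19.7] 28.9 z [ 8.7 11.9 14.9]
scene h42 42 [586.7  96.6] [37.1 11.1] 38.0 z [36.  41.9 47. ]
scene h42 583 [631.1  34.2] [179.9  31.2] 85.0 z [37.1 43.3 46.3]
scene h42 40 [577.   19.5] [37.  13.6] 30.2 z [37.1 41.2 46.9]
scene h42 56 [572.6 -59.6] [43.7 17.2] 43.9 z [36.4 42.1 47.5]
scene mug 178 [746.6 253.5] [69.3 81.4] 19.8 z [80.9 86.3 92. ]
scene mug 77 [585.3  95.8] [40.4 15. ] 36.8 z [80.8 88.8 97.1]
scene mug 89 [578.5  22.2] [41.5
[... 248 characters left out ...]
68 [559.4 -43.4] [42.4 44.4] 20.6 z [114.6 118.  120.5]
side yel pad 137 [538.4 -41.1] [68.  24.5] 73.5 z [ 8.3 12.3 15.6]
side org lip 1193 [523.9 334.3] [ 62.7 212.3] 74.1 z [11.1 13.9 16.7]
side board 3413 [595.5  34.5] [249.  177.4] 84.2 z [ 6.5  9.8 13.2]
side h42 760 [627.8  38.7] [178.7  30.8] 84.6 z [38.6 41.8 44.3]
side h42 43 [546.  -32.3] [35.9  9.1] 45.0 z [36.5 42.5 46.7]
side h42 45 [552.2  51.4] [36.7  9.8] 48.9 z [36.4 40.6 46.8]
side h42 63 [563.9 127.5] [42.7 15.4] 33.3 z [36.6 41.5 47.6]
side mug 107 [558.9  51.1] [44.2 17.1] 33.2 z [81.4 88.8 96.8]
side mug 116 [566.2 127.5] [42.6 17. ] 27.1 z [80.6 88.6 96.7]
side mug 336 [743.4 256. ] [72.8 74.9] 37.8 z [80.2 86.6 91.1]
```

```bash
python3 - <<'E'
from h import *
f=grab('wrist','w0.png'); np.savez('w0.npz',**f); W=cloud(f)
print(np.round(-f['R'].T@f['t'],1)); print(np.round(f['R'],2))
for c,a,b in [('red',172,6),('yel',18,32),('grn',45,85)]:
  for nm,z0,z1 in [('cap',112,125),('pad',9,20)]:
    P=W[hsvmask(f,a,b,90,30)&box(W,300,700,-200,300,z0,z1)]
    if len(P)>20: print(c,nm,len(P),*rect(P),np.median(P[:,2]))
P=W[box(W,590,800,-200,200,36,50)]; print('ch',len(P), rect(P))
E
```

```text
[623.4  84.2 385.2]
[[ 1.    0.   -0.  ]
 [ 0.   -0.95  0.32]
 [-0.   -0.32 -0.95]]
red cap 3022 [573.5 111.6] [46.2 46.5] 56.3 119.66594180878495
red pad 857 [585.5 109.9] [65.7 43. ] 70.5 14.431962232979162
yel cap 1817 [561.4 -23. ] [95.9 46.5] 87.2 119.57427408811203
yel pad 13261 [596.8  31.6] [246.9 176.8] 84.4 11.477066999947857
grn cap 2235 [567.1  36.7] [45.3 45.4] 42.5 119.64458092233725
grn pad 642 [574.8  40.5] [45.5 65.5] 37.7 14.383928701022903
ch 5416 (array([675.1, -24.1]), array([146.2, 332.2]), 38.4)
```

View pics/w0.png

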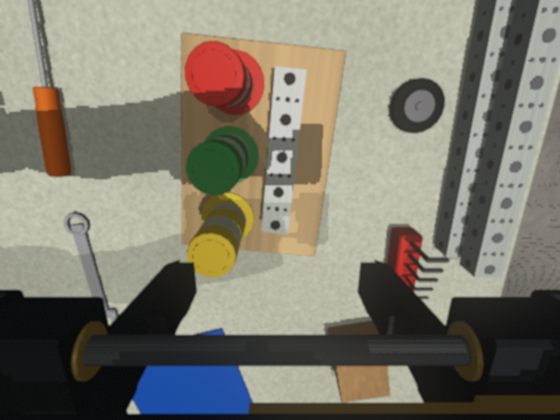

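The wrist view shows red at (215,75), green at (220,160), yellow at (215,250), and the channel from (288,70) to (275,225). The caps agree with the averaged estimates: yellow (561,-47), green (567,36), red (574,111). I'll start with yellow.

Units first: shifts go in shares of 800 mm and turns go in shares of pi rad. So 166 mm / 800 = 0.2075, 120 mm / 800 = 0.15.

send_rows([
  {"xyz": [-0.0588,-0.08,0],"fingers": 88},
  {"xyz": [-0.0588,-0.08,0],"fingers": 88},
  {"xyz": [-0.0588,-0.08,0.075],"fingers": 88},
  {"xyz": [-0.0588,-0.08,0.15],"fingers": 88},
  {"xyz": [-0.0588,-0.08,0.2075],"fingers": 88},
], force=20)

```text
$.deltas[0]: bad value
```

send_rows([
  {"xyz": [0,0,0],"fingers": 88},
  {"xyz": [0,0,0],"fingers": 40},
  {"xyz": [0,0,0],"fingers": 40},
  {"xyz": [0,0,0],"fingers": 40},
  {"xyz": [0,0,0],"fingers": 40},
])

```text
$.deltas[0]: bad value
```

Converted, 166 mm / 800 = 0.2075, 120 mm / 800 = 0.15.

send_rows([
  {"xyz": [-0.0588,-0.08,0],"fingers": 88,"turn": 0},
  {"xyz": [-0.0588,-0.08,0],"fingers": 88,"turn": 0},
  {"xyz": [-0.0588,-0.08,0.075],"fingers": 88,"turn": 0},
  {"xyz": [-0.0588,-0.08,0.15],"fingers": 88,"turn": 0},
  {"xyz": [-0.0588,-0.08,0.2075],"fingers": 88,"turn": 0},
], force=20)

```text
t: 0.78
tcp_pos: [560.2, -47.0, 70.6]
tool_rot: [-0.001, 0.707, 0.707, -0.0]
contact_force: [0.1, 0.7, -0.6]
grip_width: 88.0
grasp_force: 0.0
```

send_rows([
  {"xyz": [0,0,0],"fingers": 40,"turn": 0},
  {"xyz": [0,0,0],"fingers": 40,"turn": 0},
  {"xyz": [0,0,0],"fingers": 40,"turn": 0},
  {"xyz": [0,0,0],"fingers": 40,"turn": 0},
  {"xyz": [0,0,0],"fingers": 40,"turn": 0},
], force=20)

```text
t: 1.4
tcp_pos: [561.8, -47.1, 74.1]
tool_rot: [0.001, 0.707, 0.707, 0.001]
contact_force: [-1.0, 1.0, 6.6]
grip_width: 47.8
grasp_force: 20.0
```

Converted, -140 mm / 800 = -0.175, -90 mm / 800 = -0.1125.

send_rows([
  {"xyz": [0,0,-0.0375],"fingers": 40,"turn": 0},
  {"xyz": [0,0,-0.0875],"fingers": 40,"turn": 0},
  {"xyz": [-0.05,-0.01,-0.1],"fingers": 40,"turn": 0},
  {"xyz": [-0.1125,-0.0225,-0.1],"fingers": 40,"turn": 0},
  {"xyz": [-0.175,-0.035,-0.1],"fingers": 40,"turn": 0},
])

```text
t: 2.02
tcp_pos: [532.7, -188.3, 153.3]
tool_rot: [0.0, 0.707, 0.707, 0.0]
contact_force: [0.6, -0.0, -0.7]
grip_width: 47.5
grasp_force: 20.0
```

Converted, -210 mm / 800 = -0.2625, -190 mm / 800 = -0.2375.

send_rows([
  {"xyz": [-0.0625,-0.0125,0],"fingers": 40,"turn": 0},
  {"xyz": [-0.125,-0.025,0],"fingers": 40,"turn": 0},
  {"xyz": [-0.1875,-0.0375,0],"fingers": 40,"turn": 0},
  {"xyz": [-0.2375,-0.0475,0],"fingers": 40,"turn": 0},
  {"xyz": [-0.2625,-0.0513,0],"fingers": 40,"turn": 0},
])

```text
t: 2.65
tcp_pos: [490.3, -399.9, 152.6]
tool_rot: [0.0, 0.708, 0.706, -0.001]
contact_force: [-0.2, -0.3, -1.5]
grip_width: 47.9
grasp_force: 20.0
```

Converted, 84 mm / 800 = 0.105, 83 mm / 800 = 0.1038.

send_rows([
  {"xyz": [0,0,0.0375],"fingers": 40,"turn": 0},
  {"xyz": [0,0,0.075],"fingers": 40,"turn": 0},
  {"xyz": [0,0,0.0938],"fingers": 40,"turn": 0},
  {"xyz": [0,0,0.1038],"fingers": 40,"turn": 0},
  {"xyz": [0,0,0.105],"fingers": 40,"turn": 0},
])

```text
t: 3.28
tcp_pos: [492.4, -396.7, 68.9]
tool_rot: [0.0, 0.707, 0.707, 0.0]
contact_force: [0.4, 0.2, -0.3]
grip_width: 47.9
grasp_force: 20.0
```

Converted, 4 mm / 800 = 0.005, 3 mm / 800 = 0.0038.

send_rows([
  {"xyz": [0,0,0.0025],"fingers": 40,"turn": 0},
  {"xyz": [0,0,0.0038],"fingers": 40,"turn": 0},
  {"xyz": [0,0,0.005],"fingers": 40,"turn": 0},
  {"xyz": [0,0,0.005],"fingers": 40,"turn": 0},
])

```text
t: 3.78
tcp_pos: [492.3, -397.2, 65.2]
tool_rot: [0.0, 0.707, 0.707, 0.0]
contact_force: [-0.2, 0.2, 1.2]
grip_width: 47.4
grasp_force: 20.0
```

Converted, 1 mm / 800 = 0.0013.

send_rows([
  {"xyz": [0,0,0.0013],"fingers": 40,"turn": 0},
  {"xyz": [0,0,0.0013],"fingers": 40,"turn": 0},
  {"xyz": [0,0,0.0013],"fingers": 88,"turn": 0},
  {"xyz": [0,0,0.0013],"fingers": 88,"turn": 0},
  {"xyz": [0,0,0.0013],"fingers": 88,"turn": 0},
])

```text
t: 4.4
tcp_pos: [492.1, -396.9, 63.5]
tool_rot: [-0.0, 0.707, 0.707, 0.0]
contact_force: [-0.6, 0.4, -0.1]
grip_width: 75.6
grasp_force: 0.0
```

Converted, -130 mm / 800 = -0.1625, -110 mm / 800 = -0.1375.

send_rows([
  {"xyz": [0,0,0],"fingers": 88,"turn": 0},
  {"xyz": [0,0,-0.0625],"fingers": 88,"turn": 0},
  {"xyz": [0,0,-0.1375],"fingers": 88,"turn": 0},
  {"xyz": [0.05,0.01,-0.1625],"fingers": 88,"turn": 0},
  {"xyz": [0.1125,0.02,-0.1625],"fingers": 88,"turn": 0},
])

```text
t: 5.03
tcp_pos: [509.3, -307.8, 195.9]
tool_rot: [0.003, 0.708, 0.706, 0.001]
contact_force: [1.0, 0.5, -0.8]
grip_width: 88.5
grasp_force: 0.0
```

```bash
python3 - <<'E'
from h import *
f=grab('scene'); W=cloud(f)
P=W[hsvmask(f,18,32,90,30)&box(W,380,560,-480,-250,90,125)]
print(len(P),rect(P),np.percentile(P[:,2],[2,50,98]))
P=W[hsvmask(f,45,85,90,30)&box(W,500,650,-20,90,113,125)];print(rect(P))
E
```

```text
574 (array([ 492.1, -398. ]), array([45.7, 48.5]), 63.6) [ 91.64254202 109.58773435 112.39346555]
(array([568.5,  34.2]), array([44.6, 46.5]), 5.2)
```

Converted, 275 mm / 800 = 0.3438, 220 mm / 800 = 0.275.

send_rows([
  {"xyz": [0.0688,0.0125,0],"fingers": 88,"turn": 0},
  {"xyz": [0.1375,0.0238,0],"fingers": 88,"turn": 0},
  {"xyz": [0.2063,0.035,0],"fingers": 88,"turn": 0},
  {"xyz": [0.275,0.0475,0],"fingers": 88,"turn": 0},
  {"xyz": [0.3438,0.0588,0],"fingers": 88,"turn": 0},
])

```text
t: 5.7
tcp_pos: [555.3, -30.3, 193.7]
tool_rot: [0.0, 0.707, 0.707, 0.0]
contact_force: [-0.4, 0.3, -0.1]
grip_width: 87.8
grasp_force: 0.0
```

Converted, 121 mm / 800 = 0.1513, 100 mm / 800 = 0.125.

send_rows([
  {"xyz": [0.0625,0.0125,0],"fingers": 88,"turn": 0},
  {"xyz": [0.0838,0.015,0],"fingers": 88,"turn": 0},
  {"xyz": [0.0838,0.015,0.0625],"fingers": 88,"turn": 0},
  {"xyz": [0.0838,0.015,0.125],"fingers": 88,"turn": 0},
  {"xyz": [0.0838,0.015,0.1513],"fingers": 88,"turn": 0},
])

```text
t: 6.32
tcp_pos: [565.1, 33.2, 70.0]
tool_rot: [-0.001, 0.707, 0.707, -0.002]
contact_force: [-0.1, -0.2, 0.3]
grip_width: 88.4
grasp_force: 0.0
```

send_rows([
  {"xyz": [0,0,0],"fingers": 40,"turn": 0},
  {"xyz": [0,0,0],"fingers": 40,"turn": 0},
  {"xyz": [0,0,0],"fingers": 40,"turn": 0},
  {"xyz": [0,0,0],"fingers": 40,"turn": 0},
  {"xyz": [0,0,0],"fingers": 40,"turn": 0},
])

```text
t: 6.95
tcp_pos: [567.6, 35.0, 73.5]
tool_rot: [0.001, 0.707, 0.707, 0.001]
contact_force: [0.9, -0.5, 3.9]
grip_width: 47.2
grasp_force: 20.0
```

Converted, -140 mm / 800 = -0.175, -90 mm / 800 = -0.1125.

send_rows([
  {"xyz": [0,0,-0.0375],"fingers": 40,"turn": 0},
  {"xyz": [0,0,-0.0875],"fingers": 40,"turn": 0},
  {"xyz": [-0.05,-0.0125,-0.1],"fingers": 40,"turn": 0},
  {"xyz": [-0.1125,-0.0275,-0.1],"fingers": 40,"turn": 0},
  {"xyz": [-0.175,-0.0425,-0.1],"fingers": 40,"turn": 0},
])

```text
t: 7.58
tcp_pos: [532.5, -106.3, 152.9]
tool_rot: [0.0, 0.707, 0.707, -0.0]
contact_force: [0.6, -0.4, -1.1]
grip_width: 47.5
grasp_force: 20.0
```

Converted, -234 mm / 800 = -0.2925, -200 mm / 800 = -0.25.

send_rows([
  {"xyz": [-0.0625,-0.015,0],"fingers": 40,"turn": 0},
  {"xyz": [-0.125,-0.03,0],"fingers": 40,"turn": 0},
  {"xyz": [-0.1875,-0.045,0],"fingers": 40,"turn": 0},
  {"xyz": [-0.25,-0.0613,0],"fingers": 40,"turn": 0},
  {"xyz": [-0.2925,-0.0713,0],"fingers": 40,"turn": 0},
])

```text
t: 8.2
tcp_pos: [474.2, -342.0, 152.5]
tool_rot: [-0.0, 0.708, 0.706, -0.001]
contact_force: [0.7, -0.0, -1.9]
grip_width: 47.4
grasp_force: 20.0
```

Converted, 88 mm / 800 = 0.11, 80 mm / 800 = 0.1.

send_rows([
  {"xyz": [0,0,0.0375],"fingers": 40,"turn": 0},
  {"xyz": [0,0,0.075],"fingers": 40,"turn": 0},
  {"xyz": [0,0,0.1],"fingers": 40,"turn": 0},
  {"xyz": [0,0,0.11],"fingers": 40,"turn": 0},
  {"xyz": [0,0,0.11],"fingers": 40,"turn": 0},
])

```text
t: 8.82
tcp_pos: [476.0, -338.9, 64.8]
tool_rot: [-0.0, 0.707, 0.707, -0.0]
contact_force: [0.3, -0.8, -2.0]
grip_width: 47.4
grasp_force: 20.0
```

Converted, 1 mm / 800 = 0.0013.

send_rows([
  {"xyz": [0,0,0.0013],"fingers": 40,"turn": 0},
  {"xyz": [0,0,0.0013],"fingers": 40,"turn": 0},
  {"xyz": [0,0,0.0013],"fingers": 88,"turn": 0},
  {"xyz": [0,0,0.0013],"fingers": 88,"turn": 0},
  {"xyz": [0,0,0.0013],"fingers": 88,"turn": 0},
])

```text
t: 9.45
tcp_pos: [476.2, -339.0, 63.9]
tool_rot: [0.0, 0.707, 0.707, 0.0]
contact_force: [-0.1, -0.2, 0.5]
grip_width: 75.7
grasp_force: 0.0
```

Converted, -130 mm / 800 = -0.1625, -110 mm / 800 = -0.1375.

send_rows([
  {"xyz": [0,0,0],"fingers": 88,"turn": 0},
  {"xyz": [0,0,-0.0625],"fingers": 88,"turn": 0},
  {"xyz": [0,0,-0.1375],"fingers": 88,"turn": 0},
  {"xyz": [0.05,0.0125,-0.1625],"fingers": 88,"turn": 0},
  {"xyz": [0.1125,0.0275,-0.1625],"fingers": 88,"turn": 0},
])

```text
t: 10.07
tcp_pos: [499.3, -249.8, 195.9]
tool_rot: [0.003, 0.708, 0.706, 0.001]
contact_force: [0.2, 0.4, -0.4]
grip_width: 87.7
grasp_force: 0.0
```

Converted, 275 mm / 800 = 0.3438, 220 mm / 800 = 0.275.

send_rows([
  {"xyz": [0.0688,0.015,0],"fingers": 88,"turn": 0},
  {"xyz": [0.1375,0.0288,0],"fingers": 88,"turn": 0},
  {"xyz": [0.2063,0.0438,0],"fingers": 88,"turn": 0},
  {"xyz": [0.275,0.0575,0],"fingers": 88,"turn": 0},
  {"xyz": [0.3438,0.0725,0],"fingers": 88,"turn": 0},
])

```text
t: 10.7
tcp_pos: [556.2, 27.7, 193.8]
tool_rot: [0.0, 0.707, 0.707, 0.0]
contact_force: [0.0, -0.0, 0.7]
grip_width: 87.8
grasp_force: 0.0
```

send_rows([
  {"xyz": [0.0688,0.015,0],"fingers": 88,"turn": 0},
  {"xyz": [0.1063,0.0225,0],"fingers": 88,"turn": 0},
  {"xyz": [0.1063,0.0225,0.0625],"fingers": 88,"turn": 0},
  {"xyz": [0.1063,0.0225,0.125],"fingers": 88,"turn": 0},
  {"xyz": [0.1063,0.0225,0.1513],"fingers": 88,"turn": 0},
])

```text
t: 11.32
tcp_pos: [572.2, 110.7, 70.0]
tool_rot: [-0.001, 0.707, 0.707, -0.002]
contact_force: [-0.3, -0.5, 0.5]
grip_width: 88.0
grasp_force: 0.0
```

send_rows([
  {"xyz": [0,0,0],"fingers": 40,"turn": 0},
  {"xyz": [0,0,0],"fingers": 40,"turn": 0},
  {"xyz": [0,0,0],"fingers": 40,"turn": 0},
  {"xyz": [0,0,0],"fingers": 40,"turn": 0},
  {"xyz": [0,0,0],"fingers": 40,"turn": 0},
])

```text
t: 11.95
tcp_pos: [574.5, 111.1, 73.6]
tool_rot: [0.0, 0.707, 0.707, 0.001]
contact_force: [-0.8, -1.1, 5.2]
grip_width: 47.2
grasp_force: 20.0
```

send_rows([
  {"xyz": [0,0,-0.0375],"fingers": 40,"turn": 0},
  {"xyz": [0,0,-0.0875],"fingers": 40,"turn": 0},
  {"xyz": [-0.05,-0.015,-0.1],"fingers": 40,"turn": 0},
  {"xyz": [-0.1125,-0.0325,-0.1],"fingers": 40,"turn": 0},
  {"xyz": [-0.1775,-0.0525,-0.1],"fingers": 40,"turn": 0},
])

```text
t: 12.58
tcp_pos: [531.5, -32.2, 152.9]
tool_rot: [0.0, 0.707, 0.707, 0.0]
contact_force: [1.1, -1.0, -2.8]
grip_width: 47.4
grasp_force: 20.0
```

Converted, -250 mm / 800 = -0.3125, -210 mm / 800 = -0.2625.

send_rows([
  {"xyz": [-0.0663,-0.0188,0],"fingers": 40,"turn": 0},
  {"xyz": [-0.1325,-0.0388,0],"fingers": 40,"turn": 0},
  {"xyz": [-0.1988,-0.0575,0],"fingers": 40,"turn": 0},
  {"xyz": [-0.2625,-0.0763,0],"fingers": 40,"turn": 0},
  {"xyz": [-0.3125,-0.09,0],"fingers": 40,"turn": 0},
])

```text
t: 13.2
tcp_pos: [458.4, -283.5, 152.5]
tool_rot: [-0.0, 0.708, 0.706, -0.001]
contact_force: [0.8, 0.1, -1.5]
grip_width: 47.6
grasp_force: 20.0
```

Converted, 88 mm / 800 = 0.11, 80 mm / 800 = 0.1.

send_rows([
  {"xyz": [0,0,0.0375],"fingers": 40,"turn": 0},
  {"xyz": [0,0,0.075],"fingers": 40,"turn": 0},
  {"xyz": [0,0,0.1],"fingers": 40,"turn": 0},
  {"xyz": [0,0,0.11],"fingers": 40,"turn": 0},
  {"xyz": [0,0,0.11],"fingers": 40,"turn": 0},
])

```text
t: 13.82
tcp_pos: [459.9, -280.9, 64.7]
tool_rot: [-0.0, 0.707, 0.707, -0.0]
contact_force: [-0.7, 0.2, -1.9]
grip_width: 47.6
grasp_force: 20.0
```

Converted, 1 mm / 800 = 0.0013.

send_rows([
  {"xyz": [0,0,0.0013],"fingers": 40,"turn": 0},
  {"xyz": [0,0,0.0013],"fingers": 40,"turn": 0},
  {"xyz": [0,0,0.0013],"fingers": 88,"turn": 0},
  {"xyz": [0,0,0.0013],"fingers": 88,"turn": 0},
  {"xyz": [0,0,0.0013],"fingers": 88,"turn": 0},
])

```text
t: 14.45
tcp_pos: [460.2, -281.1, 63.9]
tool_rot: [0.0, 0.707, 0.707, 0.0]
contact_force: [0.1, -0.1, -0.3]
grip_width: 75.4
grasp_force: 0.0
```

Converted, -170 mm / 800 = -0.2125, -150 mm / 800 = -0.1875.

send_rows([
  {"xyz": [0,0,0],"fingers": 88,"turn": 0},
  {"xyz": [0,0,-0.0625],"fingers": 88,"turn": 0},
  {"xyz": [0,0,-0.1375],"fingers": 88,"turn": 0},
  {"xyz": [0.05,0.0313,-0.1875],"fingers": 88,"turn": 0},
  {"xyz": [0.1125,0.075,-0.2125],"fingers": 88,"turn": 0},
])

```text
t: 15.08
tcp_pos: [519.9, -193.3, 235.8]
tool_rot: [0.002, 0.709, 0.706, 0.0]
contact_force: [1.5, -0.8, -1.0]
grip_width: 87.9
grasp_force: 0.0
```

Converted, 191 mm / 800 = 0.2388, 150 mm / 800 = 0.1875.

send_rows([
  {"xyz": [0.0625,0.0288,-0.0063],"fingers": 88,"turn": 0},
  {"xyz": [0.125,0.0575,-0.0125],"fingers": 88,"turn": 0},
  {"xyz": [0.1875,0.0875,-0.025],"fingers": 88,"turn": 0},
  {"xyz": [0.2388,0.1125,-0.025],"fingers": 88,"turn": 0},
  {"xyz": [0.2388,0.1125,-0.025],"fingers": 88,"turn": 0},
])

```text
t: 15.7
tcp_pos: [610.0, 4.3, 253.3]
tool_rot: [-0.001, 0.704, 0.71, 0.002]
contact_force: [0.0, 0.2, 0.4]
grip_width: 88.1
grasp_force: 0.0
```

```bash
cat > m.py <<'E'
from h import *
def fitmask(f,W,m,name):
    P=W[m]; P=P[~np.isnan(P[:,0])]
    if len(P)<20: return
    c=P[:,:2]; h=cv2.convexHull(c.astype(np.float32))[:,0]
    (x,y),r=cv2.minEnclosingCircle(h)
    print(name,len(P),*rect(P),'circ',round(x,1),round(y,1),round(r,1),'z',round(np.median(P[:,2]),1))
def big(m):
    k,l,st,_=cv2.connectedComponentsWithStats(cv2.morphologyEx(m.astype(np.uint8),cv2.MORPH_OPEN,np.ones((3,3))))
    return l==1+np.argmax(st[1:,4])
E
python3 - <<'E'
from m import *
for n in ['wrist','scene','side']:
    f=grab(n,n+'1.png'); np.savez(n+'1.npz',**f); W=cloud(f); print(n)
    for c,a,b in [('red',172,6),('yel',21,32),('grn',45,85)]:
        fitmask(f,W,big(hsvmask(f,a,b,110,30)&box(W,520,620,-100,170,6,22)),c+' pad')
        if n!='wrist': fitmask(f,W,big(hsvmask(f,a,b,90,30)&box(W,380,560,-480,-200,100,118)),c+' cap')
    fitmask(f,W,big(box(W,590,680,-90,160,36,50)),'channel')
    fitmask(f,W,big(hsvmask(f,3,17,120)&box(W,380,680,200,500,8,22)),'lip') if n!='wrist' else 0
    fitmask(f,W,big(hsvmask(f,105,125,120)&box(W,200,700,-600,-100,-5,20)),'mat') if n!='wrist' else 0
E
```

```text
wrist
red pad 2727 [574.5 113.3] [65.8 64.8] 0.5 circ 574.7 113.0 33.2 z 14.5
yel pad 1975 [558.9 -46.5] [69.1 67.2] 85.7 circ 558.3 -46.9 35.0 z 14.4
grn pad 2112 [566.5  33.6] [64.5 62.8] 90.0 circ 566.5 33.7 32.6 z 14.4
channel 4367 [627.9  35.4] [179.9  32.1] 84.7 circ 627.5 35.4 90.9 z 43.5
scene
red pad 278 [567.9 114.3] [68.1 58.8] 87.6 circ 571.6 113.1 35.9 z 14.4
red cap 367 [ 461.2 -281.1] [45.8 47. ] 71.6 circ 461.0 -280.6 25.0 z 110.1
yel pad 413 [557.4 -42.8] [65.4 74.8] 29.4 circ 556.2 -42.9 38.4 z 14.3
yel cap 467 [ 492.2 -397.6] [47.  46.6] 36.4 circ 491.8 -397.9 25.1 z 109.9Traceback (most recent call last):
  File "<stdin>", line 5, in <module>
  File "m.py", line 10, in big
    return l==1+np.argmax(st[1:,4])
                ~~~~~~~~~^^^^^^^^^^
    return _wrapfunc(a, 'argmax', axis=axis, out=out, **kwds)
    return bound(*args, **kwds)
ValueError: attempt to get argmax of an empty sequence
```

View pics/wrist1.png

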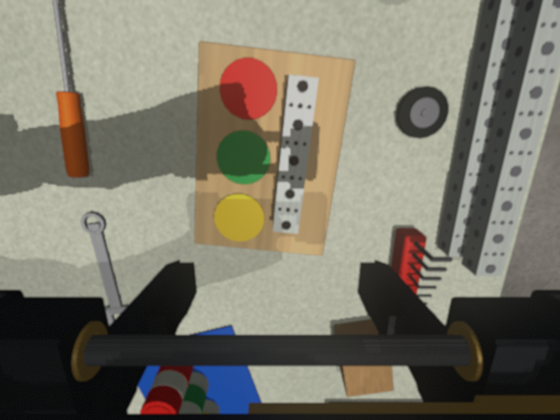

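View pics/scene1.png

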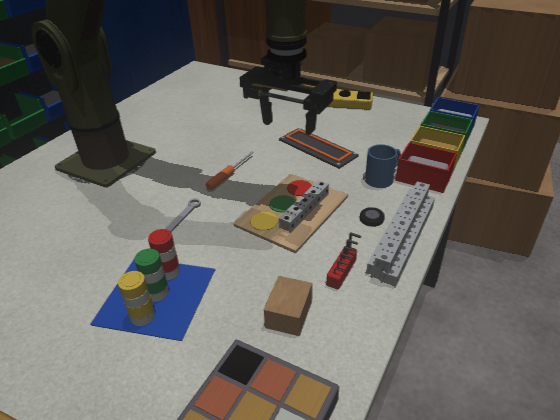

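The wrist view shows the empty pads at (248,88) red, (243,157) green and (239,218) yellow, with the channel between (302,80) and (287,230). In the scene view all three tubs stand upright on the mat. The channel is next: centre about (628,36), long axis at 84.7°.

Converted, 195 mm / 800 = 0.2438, 180 mm / 800 = 0.225, 0.092 rad / 3.1416 = 0.0293.

send_rows([
  {"xyz": [0.045,0.0225,0.05],"fingers": 60,"turn": 0.0293},
  {"xyz": [0.045,0.0225,0.1125],"fingers": 60,"turn": 0.0293},
  {"xyz": [0.045,0.0225,0.175],"fingers": 60,"turn": 0.0293},
  {"xyz": [0.045,0.0225,0.225],"fingers": 60,"turn": 0.0293},
  {"xyz": [0.045,0.0225,0.2438],"fingers": 60,"turn": 0.0293},
])

```text
t: 16.42
tcp_pos: [625.1, 31.9, 55.9]
tool_rot: [-0.001, 0.74, 0.673, -0.002]
contact_force: [0.1, -1.3, 0.1]
grip_width: 60.3
grasp_force: 0.0
```

```bash
python3 - <<'E'
from m import *
print(np.round(manip.sense()['tcp_pos'],1))
f=grab('wrist','wrist2.png'); W=cloud(f)
P=W[box(W,590,680,-90,160,36,50)]
print(len(P),rect(P))
for n in ['scene','side']:
    f=grab(n); np.savez(n+'1.npz',**f); W=cloud(f)
    fitmask(f,W,big(hsvmask(f,3,17,120)&box(W,380,680,200,500,8,22)),n+'lip')
E
```

```text
[625.1  31.9  55.9]
14901 (array([628.,  35.]), array([180.5,  32.1]), 84.6)
scenelip 150 [583.  340.6] [ 52.2 133.7] 49.9 circ 567.5 322.1 66.9 z 15.3
sidelip 1582 [525.9 332.5] [ 65.7 216.4] 74.1 circ 525.4 330.6 110.6 z 13.7
```

View pics/wrist2.png

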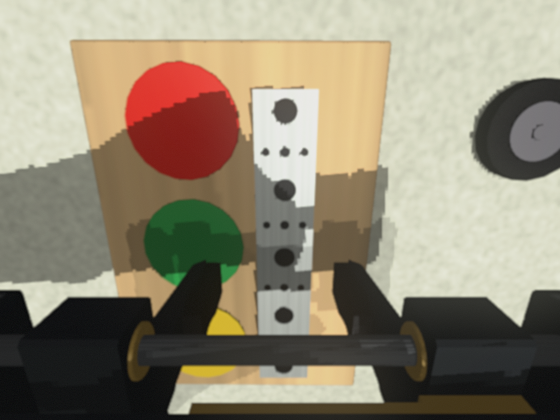

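The channel runs vertically in the wrist view, at columns 255–318, between the fingertips at (205,280) and (350,280). The yaw matches, so I'll descend and grip.

Converted, 38 mm / 800 = 0.0475, 36 mm / 800 = 0.045.

send_rows([
  {"xyz": [0,0,0],"fingers": 60,"turn": 0},
  {"xyz": [0,0,0.0313],"fingers": 60,"turn": 0},
  {"xyz": [0,0,0.045],"fingers": 60,"turn": 0},
  {"xyz": [0,0,0.0475],"fingers": 60,"turn": 0},
  {"xyz": [0,0,0.0475],"fingers": 60,"turn": 0},
])

```text
t: 17.2
tcp_pos: [627.6, 34.8, 20.9]
tool_rot: [0.0, 0.739, 0.674, 0.0]
contact_force: [0.3, -0.0, 0.8]
grip_width: 60.1
grasp_force: 0.0
```

send_rows([
  {"xyz": [0,0,0],"fingers": 24,"turn": 0},
  {"xyz": [0,0,0],"fingers": 24,"turn": 0},
  {"xyz": [0,0,0],"fingers": 24,"turn": 0},
  {"xyz": [0,0,0],"fingers": 24,"turn": 0},
  {"xyz": [0,0,0],"fingers": 24,"turn": 0},
], force=30)

```text
t: 17.82
tcp_pos: [627.6, 34.7, 20.5]
tool_rot: [0.0, 0.739, 0.674, 0.0]
contact_force: [0.8, -0.4, 1.5]
grip_width: 31.7
grasp_force: 30.0
```

Converted, 160 mm / 800 = 0.2, -110 mm / 800 = -0.1375.

send_rows([
  {"xyz": [0,0,-0.05],"fingers": 24,"turn": 0},
  {"xyz": [0,0,-0.1125],"fingers": 24,"turn": 0},
  {"xyz": [0.0625,-0.0288,-0.1375],"fingers": 24,"turn": 0},
  {"xyz": [0.1313,-0.06,-0.1375],"fingers": 24,"turn": 0},
  {"xyz": [0.2,-0.0913,-0.1375],"fingers": 24,"turn": 0},
])

```text
t: 18.45
tcp_pos: [568.0, 202.0, 130.2]
tool_rot: [-0.0, 0.739, 0.674, -0.0]
contact_force: [0.4, 0.7, -2.4]
grip_width: 31.5
grasp_force: 30.0
```

Converted, 125 mm / 800 = 0.1563, 110 mm / 800 = 0.1375, -0.85 rad / 3.1416 = -0.2706.

send_rows([
  {"xyz": [0.05,-0.0225,0],"fingers": 24,"turn": -0.0541},
  {"xyz": [0.1,-0.0463,0],"fingers": 24,"turn": -0.1082},
  {"xyz": [0.1375,-0.0638,0],"fingers": 24,"turn": -0.1623},
  {"xyz": [0.1563,-0.0713,0],"fingers": 24,"turn": -0.2165},
  {"xyz": [0.1563,-0.0713,0],"fingers": 24,"turn": -0.2706},
])

```text
t: 19.08
tcp_pos: [522.0, 332.4, 129.7]
tool_rot: [-0.001, 0.391, 0.92, -0.0]
contact_force: [0.2, -0.6, -2.3]
grip_width: 31.8
grasp_force: 30.0
```

Converted, -0.538 rad / 3.1416 = -0.1713.

send_rows([
  {"xyz": [0,0,0],"fingers": 24,"turn": -0.0541},
  {"xyz": [0,0,0],"fingers": 24,"turn": -0.1082},
  {"xyz": [0,0,0],"fingers": 24,"turn": -0.1623},
  {"xyz": [0,0,0],"fingers": 24,"turn": -0.1713},
  {"xyz": [0,0,0],"fingers": 24,"turn": -0.1713},
])

```text
t: 19.7
tcp_pos: [523.5, 330.1, 129.8]
tool_rot: [-0.0, 0.138, 0.99, -0.0]
contact_force: [-0.0, 0.6, -1.5]
grip_width: 31.6
grasp_force: 30.0
```

```bash
python3 - <<'E'
from m import *
s=manip.sense();print(np.round(s['tcp_pos'],1),np.round(s['q'],2),s['grip_width'])
for n in ['wrist','side']:
    f=grab(n,n+'3.png'); np.savez(n+'3.npz',**f); W=cloud(f); print(n)
    fitmask(f,W,hsvmask(f,3,17,120)&box(W,380,680,200,500,8,24),'lip')
    fitmask(f,W,big(box(W,400,700,200,480,146,170)),'channel top')
E
```

```text
[523.5 330.1 129.8] [-0.32  0.87 -0.58  1.66  0.63  0.8   0.1 ] 31.60774303310676
wrist
lip 873 [497.6 341. ] [ 63.3 159.7] 74.3 circ 497.5 340.6 85.6 z 15.2
channel top 20470 [488.1 339.3] [ 64.6 111.9] 74.2 circ 487.9 338.9 58.1 z 152.8
side
lip 911 [524.1 335.2] [ 64.5 213. ] 75.6 circ 520.4 320.6 106.9 z 13.5
channel top 1396 [476.6 337.4] [47.2 90. ] 73.1 circ 477.0 341.5 47.4 z 151.5
```

View pics/wrist3.png

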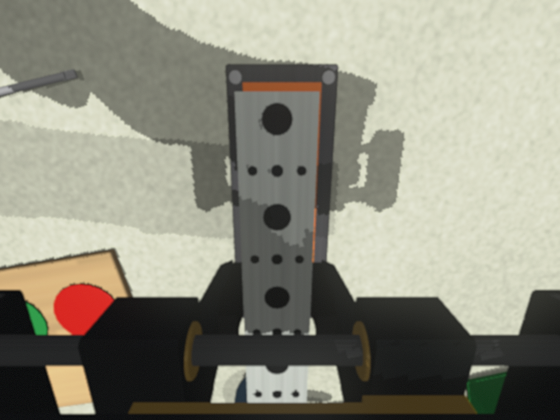

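View pics/side3.png

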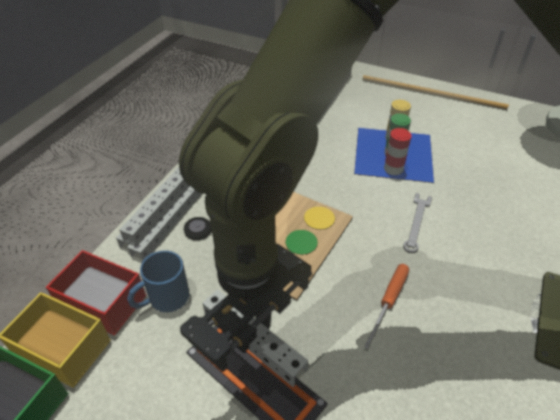

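The wrist view shows the channel hanging over the jig and parallel to it. More of the jig lip shows on the right, so it needs a shift of about 4 mm along tool y. I'll lower it most of the way and recheck.

Converted, 95 mm / 800 = 0.1188, 80 mm / 800 = 0.1.

send_rows([
  {"xyz": [0,0.005,0.025],"fingers": 24,"turn": 0},
  {"xyz": [0,0.005,0.0625],"fingers": 24,"turn": 0},
  {"xyz": [0,0.005,0.1],"fingers": 24,"turn": 0},
  {"xyz": [0,0.005,0.1188],"fingers": 24,"turn": 0},
  {"xyz": [0,0.005,0.1188],"fingers": 24,"turn": 0},
])

```text
t: 20.42
tcp_pos: [524.1, 333.9, 33.8]
tool_rot: [-0.001, 0.137, 0.991, -0.001]
contact_force: [0.8, 0.1, -1.7]
grip_width: 31.5
grasp_force: 30.0
```

```bash
python3 - <<'E'
from m import *
s=manip.sense();print(np.round(s['tcp_pos'],1),np.round(s['contact_force'],1))
f=grab('wrist','wrist4.png'); np.savez('wrist4.npz',**f); W=cloud(f)
fitmask(f,W,hsvmask(f,3,17,120)&box(W,380,680,200,500,8,24),'lip')
fitmask(f,W,big(box(W,400,700,200,480,48,64)),'channel top')
E
```

```text
[524.1 333.9  33.8] [ 0.8  0.1 -1.7]
lip 9128 [526.7 331.9] [ 65.3 221.7] 74.1 circ 527.2 333.0 114.9 z 15.3
channel top 19527 [488.4 343. ] [ 62.3 111.7] 74.0 circ 488.4 342.9 57.9 z 56.7
```

View pics/wrist4.png

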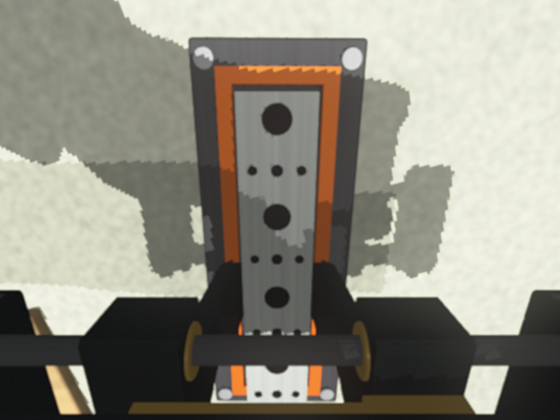

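Laterally the channel sits centred between the lips. Lengthwise I'll shift it 2 mm away from the far end, then lower it and release.

Converted, 15 mm / 800 = 0.0188, 13 mm / 800 = 0.0163.

send_rows([
  {"xyz": [-0.0025,0,0.0063],"fingers": 24,"turn": 0},
  {"xyz": [-0.0025,0,0.0125],"fingers": 24,"turn": 0},
  {"xyz": [-0.0025,0,0.0163],"fingers": 24,"turn": 0},
  {"xyz": [-0.0025,0,0.0188],"fingers": 24,"turn": 0},
  {"xyz": [-0.0025,0,0.0188],"fingers": 24,"turn": 0},
])

```text
t: 21.1
tcp_pos: [526.7, 333.7, 20.1]
tool_rot: [-0.0, 0.137, 0.991, -0.0]
contact_force: [-0.7, -0.3, -2.2]
grip_width: 31.8
grasp_force: 30.0
```

Converted, 2 mm / 800 = 0.0025, 1 mm / 800 = 0.0013.

send_rows([
  {"xyz": [0,0,0.0013],"fingers": 24,"turn": 0},
  {"xyz": [0,0,0.0025],"fingers": 24,"turn": 0},
  {"xyz": [0,0,0.0025],"fingers": 24,"turn": 0},
])

```text
t: 21.48
tcp_pos: [526.9, 333.8, 18.5]
tool_rot: [0.0, 0.137, 0.991, 0.0]
contact_force: [-0.2, -0.8, 1.7]
grip_width: 31.7
grasp_force: 30.0
```

Converted, -50 mm / 800 = -0.0625, -15 mm / 800 = -0.0188.

send_rows([
  {"xyz": [0,0,0],"fingers": 60,"turn": 0},
  {"xyz": [0,0,0],"fingers": 60,"turn": 0},
  {"xyz": [0,0,0],"fingers": 60,"turn": 0},
  {"xyz": [0,0,-0.0188],"fingers": 60,"turn": 0},
  {"xyz": [0,0,-0.0625],"fingers": 60,"turn": 0},
])

```text
t: 22.1
tcp_pos: [526.1, 333.1, 68.2]
tool_rot: [-0.001, 0.137, 0.991, -0.001]
contact_force: [0.7, 0.4, 0.7]
grip_width: 60.4
grasp_force: 0.0
```

Converted, -150 mm / 800 = -0.1875, -120 mm / 800 = -0.15, 0.68 rad / 3.1416 = 0.2165.

send_rows([
  {"xyz": [0,0,-0.075],"fingers": 88,"turn": 0},
  {"xyz": [0,0,-0.15],"fingers": 88,"turn": 0.0541},
  {"xyz": [0,0,-0.1875],"fingers": 88,"turn": 0.1082},
  {"xyz": [0,0,-0.1875],"fingers": 88,"turn": 0.1623},
  {"xyz": [0,0,-0.1875],"fingers": 88,"turn": 0.2165},
])

```text
t: 22.72
tcp_pos: [526.8, 334.0, 220.0]
tool_rot: [0.0, 0.462, 0.887, 0.001]
contact_force: [0.0, 0.0, -0.7]
grip_width: 88.1
grasp_force: 0.0
```

Converted, 0.616 rad / 3.1416 = 0.1961.

send_rows([
  {"xyz": [0,0,0],"fingers": 88,"turn": 0.0541},
  {"xyz": [0,0,0],"fingers": 88,"turn": 0.1082},
  {"xyz": [0,0,0],"fingers": 88,"turn": 0.1623},
  {"xyz": [0,0,0],"fingers": 88,"turn": 0.1961},
  {"xyz": [0,0,0],"fingers": 88,"turn": 0.1961},
])

```text
t: 23.35
tcp_pos: [526.6, 334.1, 219.2]
tool_rot: [-0.0, 0.706, 0.708, 0.0]
contact_force: [0.2, 0.3, 0.2]
grip_width: 87.9
grasp_force: 0.0
```

Converted, -275 mm / 800 = -0.3438, -220 mm / 800 = -0.275.

send_rows([
  {"xyz": [-0.0688,0,0],"fingers": 88,"turn": 0},
  {"xyz": [-0.1375,0,0],"fingers": 88,"turn": 0},
  {"xyz": [-0.2063,0,0],"fingers": 88,"turn": 0},
  {"xyz": [-0.275,0,0],"fingers": 88,"turn": 0},
  {"xyz": [-0.3438,0,0],"fingers": 88,"turn": 0},
])

```text
t: 23.98
tcp_pos: [526.8, 57.2, 218.8]
tool_rot: [0.0, 0.706, 0.708, 0.001]
contact_force: [0.9, -0.3, -0.5]
grip_width: 88.2
grasp_force: 0.0
```

```bash
python3 - <<'E'
from m import *
print(manip.sense()['tcp_pos'])
for n in ['side','scene']:
    f=grab(n,n+'5.png'); W=cloud(f); print(n)
    fitmask(f,W,hsvmask(f,3,17,120)&box(W,380,680,200,500,8,22),'lip')
    fitmask(f,W,big(box(W,400,700,240,480,35,50)),'channel')
E
python3 -c "
import cv2;a=cv2.imread('pics/side5.png')[290:420,160:360];cv2.imwrite('pics/side5c.png',cv2.resize(a,None,fx=3,fy=3))"
```

```text
[526.80536403  57.17275614 218.84785242]
side
lip 1224 [525.6 332.5] [ 65.4 216.3] 74.0 circ 525.3 330.6 110.5 z 13.8
channel 2202 [525.2 334.9] [ 33.8 181.2] 74.3 circ 525.8 336.4 91.0 z 40.0
scene
lip 258 [521.2 313.9] [ 64.8 221.2] 84.9 circ 523.0 333.0 110.7 z 15.3
channel 423 [522.8 334.6] [ 41.6 189.2] 73.4 circ 521.8 331.1 95.2 z 41.7
```

View pics/side5c.png

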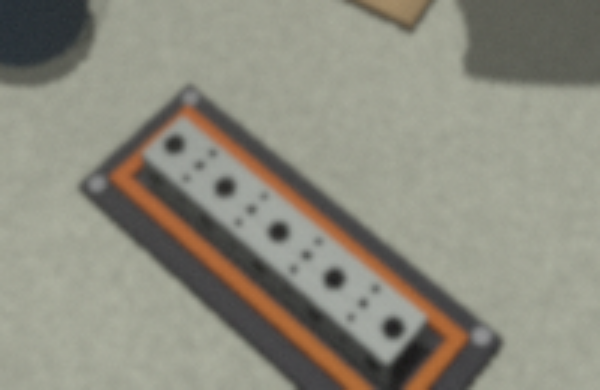

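The side crop shows the channel flat inside the orange lips, running from (160,140) to (410,345). Its top is at z = 40, as it should be. Now I'll put the red tub back.

Converted, -280 mm / 800 = -0.35, -224 mm / 800 = -0.28.

send_rows([
  {"xyz": [-0.07,-0.0138,0],"fingers": 88,"turn": 0},
  {"xyz": [-0.14,-0.0275,0],"fingers": 88,"turn": 0},
  {"xyz": [-0.21,-0.0413,0],"fingers": 88,"turn": 0},
  {"xyz": [-0.28,-0.055,0],"fingers": 88,"turn": 0},
  {"xyz": [-0.35,-0.0688,0],"fingers": 88,"turn": 0},
])

```text
t: 24.7
tcp_pos: [472.0, -222.2, 218.8]
tool_rot: [0.0, 0.706, 0.708, 0.001]
contact_force: [0.8, 0.9, 0.3]
grip_width: 88.1
grasp_force: 0.0
```

Converted, -60 mm / 800 = -0.075, -50 mm / 800 = -0.0625.

send_rows([
  {"xyz": [-0.0625,-0.0125,0],"fingers": 88,"turn": 0},
  {"xyz": [-0.075,-0.015,0],"fingers": 88,"turn": 0},
  {"xyz": [-0.075,-0.015,0.0375],"fingers": 88,"turn": 0},
  {"xyz": [-0.075,-0.015,0.075],"fingers": 88,"turn": 0},
  {"xyz": [-0.075,-0.015,0.075],"fingers": 88,"turn": 0},
])

```text
t: 25.32
tcp_pos: [459.4, -279.1, 157.0]
tool_rot: [-0.002, 0.706, 0.708, -0.0]
contact_force: [0.1, 0.3, 0.7]
grip_width: 87.9
grasp_force: 0.0
```

```bash
python3 - <<'E'
from m import *
print(manip.sense()['tcp_pos'])
f=grab('side'); W=cloud(f)
for c,a,b in [('red',172,6),('yel',18,32),('grn',45,85)]:
    fitmask(f,W,hsvmask(f,a,b,90,30)&box(W,400,560,-450,-200,104,115),c)
E
```

```text
[ 459.35539456 -279.08340432  156.99850356]
red 215 [ 461.4 -276.4] [40.9 46.6] 15.2 circ 459.2 -278.1 25.2 z 108.7
yel 179 [ 491.5 -394.1] [43.  48.7] 18.6 circ 489.8 -395.2 27.1 z 108.6
grn 162 [ 476.8 -334.5] [39.6 46. ] 20.9 circ 475.6 -335.6 24.0 z 108.9
```

send_rows([
  {"xyz": [-0.0013,0,0.0625],"fingers": 88,"turn": 0},
  {"xyz": [-0.0013,0,0.1063],"fingers": 88,"turn": 0},
  {"xyz": [-0.0013,0,0.1175],"fingers": 88,"turn": 0},
  {"xyz": [-0.0013,0,0.1175],"fingers": 88,"turn": 0},
])

```text
t: 25.88
tcp_pos: [460.8, -282.1, 65.2]
tool_rot: [0.001, 0.707, 0.707, 0.0]
contact_force: [-1.1, 0.1, -0.0]
grip_width: 87.8
grasp_force: 0.0
```

send_rows([
  {"xyz": [0,0,0],"fingers": 40,"turn": 0},
  {"xyz": [0,0,0],"fingers": 40,"turn": 0},
  {"xyz": [0,0,0],"fingers": 40,"turn": 0},
  {"xyz": [0,0,0],"fingers": 40,"turn": 0},
  {"xyz": [0,0,0],"fingers": 40,"turn": 0},
], force=20)

```text
t: 26.5
tcp_pos: [460.0, -282.4, 64.4]
tool_rot: [0.0, 0.707, 0.707, 0.0]
contact_force: [-0.1, 0.5, 2.1]
grip_width: 47.6
grasp_force: 20.0
```

Converted, 144 mm / 800 = 0.18, 94 mm / 800 = 0.1175.

send_rows([
  {"xyz": [0,0,-0.0375],"fingers": 40,"turn": 0},
  {"xyz": [0,0,-0.0875],"fingers": 40,"turn": 0},
  {"xyz": [0.055,0.0163,-0.1],"fingers": 40,"turn": 0},
  {"xyz": [0.1175,0.0338,-0.1],"fingers": 40,"turn": 0},
  {"xyz": [0.18,0.0525,-0.1],"fingers": 40,"turn": 0},
])

```text
t: 27.12
tcp_pos: [501.8, -137.1, 144.1]
tool_rot: [-0.0, 0.707, 0.707, -0.0]
contact_force: [1.1, 0.1, -2.1]
grip_width: 47.5
grasp_force: 20.0
```

send_rows([
  {"xyz": [0.065,0.0188,0],"fingers": 40,"turn": 0},
  {"xyz": [0.13,0.0375,0],"fingers": 40,"turn": 0},
  {"xyz": [0.195,0.0563,0],"fingers": 40,"turn": 0},
  {"xyz": [0.2563,0.0738,0],"fingers": 40,"turn": 0},
  {"xyz": [0.3125,0.0905,0],"fingers": 40,"turn": 0},
])

```text
t: 27.75
tcp_pos: [573.9, 113.7, 143.7]
tool_rot: [-0.0, 0.707, 0.707, -0.0]
contact_force: [1.3, -0.2, -2.2]
grip_width: 47.4
grasp_force: 20.0
```

Converted, 69 mm / 800 = 0.0863, 63 mm / 800 = 0.0788.

send_rows([
  {"xyz": [0,0,0.0313],"fingers": 40,"turn": 0},
  {"xyz": [0,0,0.0625],"fingers": 40,"turn": 0},
  {"xyz": [0,0,0.0788],"fingers": 40,"turn": 0},
  {"xyz": [0,0,0.0863],"fingers": 40,"turn": 0},
  {"xyz": [0,0,0.0863],"fingers": 40,"turn": 0},
])

```text
t: 28.38
tcp_pos: [574.3, 111.7, 75.3]
tool_rot: [0.0, 0.707, 0.707, 0.0]
contact_force: [-1.2, 0.5, -2.7]
grip_width: 47.6
grasp_force: 20.0
```

Converted, 2.5 mm / 800 = 0.0031, 2 mm / 800 = 0.0025.

send_rows([
  {"xyz": [0,0,0.0013],"fingers": 40,"turn": 0},
  {"xyz": [0,0,0.0025],"fingers": 40,"turn": 0},
  {"xyz": [0,0,0.0031],"fingers": 40,"turn": 0},
  {"xyz": [0,0,0.0031],"fingers": 40,"turn": 0},
])

```text
t: 28.88
tcp_pos: [574.6, 111.8, 73.4]
tool_rot: [0.0, 0.707, 0.707, 0.0]
contact_force: [-0.0, -0.4, 3.5]
grip_width: 47.7
grasp_force: 20.0
```

```bash
python3 - <<'E'
from m import *
print(manip.sense()['tcp_pos'])
for n in ['side','scene']:
    f=grab(n); W=cloud(f); print(n)
    fitmask(f,W,hsvmask(f,172,6,90,30)&box(W,500,640,60,170,104,122),'cap')
    fitmask(f,W,hsvmask(f,172,6,90,30)&box(W,500,640,60,170,6,20),'pad')
E
```

```text
[574.61874261 111.77820428  73.36516668]
side
cap 360 [573.8 119.3] [43.5 41.8] 45.5 circ 575.0 117.9 24.3 z 117.5
pad 228 [574.3 121.8] [63.1 52.4] 23.6 circ 575.4 114.6 33.5 z 12.7
scene
cap 202 [573.4 109.1] [38.8 51.7] 68.8 circ 575.3 114.4 27.1 z 118.6
pad 136 [573.6 113.5] [66.8 66. ] 12.3 circ 566.9 113.3 41.5 z 14.2
```

Converted, -110 mm / 800 = -0.1375, -50 mm / 800 = -0.0625.

send_rows([
  {"xyz": [0,0,0],"fingers": 88,"turn": 0},
  {"xyz": [0,0,0],"fingers": 88,"turn": 0},
  {"xyz": [0,0,0],"fingers": 88,"turn": 0},
  {"xyz": [0,0,-0.0625],"fingers": 88,"turn": 0},
  {"xyz": [0,0,-0.1375],"fingers": 88,"turn": 0},
])

```text
t: 29.6
tcp_pos: [573.3, 111.5, 182.7]
tool_rot: [-0.001, 0.707, 0.707, -0.001]
contact_force: [0.9, 0.8, -0.3]
grip_width: 88.0
grasp_force: 0.0
```

Converted, -270 mm / 800 = -0.3375, -215 mm / 800 = -0.2688.

send_rows([
  {"xyz": [-0.0625,-0.0138,-0.025],"fingers": 88,"turn": 0},
  {"xyz": [-0.1313,-0.0288,-0.025],"fingers": 88,"turn": 0},
  {"xyz": [-0.2,-0.0438,-0.025],"fingers": 88,"turn": 0},
  {"xyz": [-0.2688,-0.0588,-0.025],"fingers": 88,"turn": 0},
  {"xyz": [-0.3375,-0.0738,-0.025],"fingers": 88,"turn": 0},
])

```text
t: 30.22
tcp_pos: [514.7, -160.0, 202.7]
tool_rot: [0.0, 0.707, 0.707, 0.0]
contact_force: [0.3, -0.8, 0.1]
grip_width: 87.7
grasp_force: 0.0
```

Converted, -180 mm / 800 = -0.225, -160 mm / 800 = -0.2.

send_rows([
  {"xyz": [-0.0688,-0.015,0],"fingers": 88,"turn": 0},
  {"xyz": [-0.1375,-0.03,0],"fingers": 88,"turn": 0},
  {"xyz": [-0.2,-0.0438,0],"fingers": 88,"turn": 0},
  {"xyz": [-0.225,-0.0488,0],"fingers": 88,"turn": 0},
  {"xyz": [-0.225,-0.0488,0],"fingers": 88,"turn": 0},
])

```text
t: 30.85
tcp_pos: [475.9, -338.8, 202.4]
tool_rot: [-0.0, 0.708, 0.706, 0.0]
contact_force: [-0.6, 1.0, 0.3]
grip_width: 87.8
grasp_force: 0.0
```

Converted, 138 mm / 800 = 0.1725, 100 mm / 800 = 0.125.

send_rows([
  {"xyz": [0,0,0],"fingers": 88,"turn": 0},
  {"xyz": [0,0,0.0625],"fingers": 88,"turn": 0},
  {"xyz": [0,0,0.125],"fingers": 88,"turn": 0},
  {"xyz": [0,0,0.1725],"fingers": 88,"turn": 0},
  {"xyz": [0,0,0.1725],"fingers": 88,"turn": 0},
])

```text
t: 31.48
tcp_pos: [475.6, -334.6, 62.6]
tool_rot: [-0.003, 0.706, 0.709, -0.0]
contact_force: [-0.2, -0.1, 0.7]
grip_width: 87.9
grasp_force: 0.0
```

send_rows([
  {"xyz": [0,0,0],"fingers": 40,"turn": 0},
  {"xyz": [0,0,0],"fingers": 40,"turn": 0},
  {"xyz": [0,0,0],"fingers": 40,"turn": 0},
  {"xyz": [0,0,0],"fingers": 40,"turn": 0},
  {"xyz": [0,0,0],"fingers": 40,"turn": 0},
])

```text
t: 32.1
tcp_pos: [476.4, -338.6, 65.3]
tool_rot: [0.0, 0.707, 0.707, 0.0]
contact_force: [-0.9, -0.4, 4.4]
grip_width: 47.0
grasp_force: 20.0
```

Converted, 140 mm / 800 = 0.175, 90 mm / 800 = 0.1125.

send_rows([
  {"xyz": [0,0,-0.0375],"fingers": 40,"turn": 0},
  {"xyz": [0,0,-0.0875],"fingers": 40,"turn": 0},
  {"xyz": [0.05,0.0125,-0.1],"fingers": 40,"turn": 0},
  {"xyz": [0.1125,0.0275,-0.1],"fingers": 40,"turn": 0},
  {"xyz": [0.175,0.0425,-0.1],"fingers": 40,"turn": 0},
])

```text
t: 32.72
tcp_pos: [510.3, -197.1, 144.7]
tool_rot: [0.0, 0.707, 0.707, 0.0]
contact_force: [0.4, -0.6, -0.5]
grip_width: 47.2
grasp_force: 20.0
```

Converted, 231.5 mm / 800 = 0.2894, 195 mm / 800 = 0.2438.

send_rows([
  {"xyz": [0.0625,0.015,0],"fingers": 40,"turn": 0},
  {"xyz": [0.125,0.03,0],"fingers": 40,"turn": 0},
  {"xyz": [0.1875,0.0463,0],"fingers": 40,"turn": 0},
  {"xyz": [0.2438,0.06,0],"fingers": 40,"turn": 0},
  {"xyz": [0.2894,0.0706,0],"fingers": 40,"turn": 0},
])

```text
t: 33.35
tcp_pos: [566.7, 35.7, 144.5]
tool_rot: [-0.0, 0.706, 0.708, 0.0]
contact_force: [-0.2, 0.5, -1.1]
grip_width: 47.7
grasp_force: 20.0
```

send_rows([
  {"xyz": [0,0,0.0313],"fingers": 40,"turn": 0},
  {"xyz": [0,0,0.0625],"fingers": 40,"turn": 0},
  {"xyz": [0,0,0.0788],"fingers": 40,"turn": 0},
  {"xyz": [0,0,0.0863],"fingers": 40,"turn": 0},
  {"xyz": [0,0,0.0863],"fingers": 40,"turn": 0},
])

```text
t: 33.98
tcp_pos: [566.8, 33.1, 75.7]
tool_rot: [0.0, 0.707, 0.707, 0.0]
contact_force: [0.5, -0.3, -1.3]
grip_width: 47.2
grasp_force: 20.0
```

Converted, 2.5 mm / 800 = 0.0031, 2 mm / 800 = 0.0025.

send_rows([
  {"xyz": [0,0,0.0013],"fingers": 40,"turn": 0},
  {"xyz": [0,0,0.0025],"fingers": 40,"turn": 0},
  {"xyz": [0,0,0.0031],"fingers": 40,"turn": 0},
  {"xyz": [0,0,0.0031],"fingers": 40,"turn": 0},
])

```text
t: 34.48
tcp_pos: [567.2, 33.3, 74.2]
tool_rot: [0.001, 0.707, 0.707, 0.0]
contact_force: [-0.7, -1.4, 5.3]
grip_width: 47.0
grasp_force: 20.0
```

send_rows([
  {"xyz": [0,0,0],"fingers": 88,"turn": 0},
  {"xyz": [0,0,0],"fingers": 88,"turn": 0},
  {"xyz": [0,0,0],"fingers": 88,"turn": 0},
  {"xyz": [0,0,-0.0625],"fingers": 88,"turn": 0},
  {"xyz": [0,0,-0.1375],"fingers": 88,"turn": 0},
])

```text
t: 35.1
tcp_pos: [565.8, 33.1, 183.3]
tool_rot: [-0.001, 0.707, 0.707, -0.001]
contact_force: [1.6, 0.4, -0.0]
grip_width: 87.9
grasp_force: 0.0
```

Converted, -270 mm / 800 = -0.3375, -215 mm / 800 = -0.2688.

send_rows([
  {"xyz": [-0.0625,-0.0113,-0.025],"fingers": 88,"turn": 0},
  {"xyz": [-0.1313,-0.0225,-0.025],"fingers": 88,"turn": 0},
  {"xyz": [-0.2,-0.035,-0.025],"fingers": 88,"turn": 0},
  {"xyz": [-0.2688,-0.0463,-0.025],"fingers": 88,"turn": 0},
  {"xyz": [-0.3375,-0.0588,-0.025],"fingers": 88,"turn": 0},
])

```text
t: 35.72
tcp_pos: [519.3, -238.5, 203.2]
tool_rot: [0.0, 0.707, 0.707, 0.0]
contact_force: [-0.2, 0.5, 0.2]
grip_width: 87.9
grasp_force: 0.0
```

send_rows([
  {"xyz": [-0.0688,-0.0125,0],"fingers": 88,"turn": 0},
  {"xyz": [-0.1375,-0.0238,0],"fingers": 88,"turn": 0},
  {"xyz": [-0.1875,-0.0325,0],"fingers": 88,"turn": 0},
  {"xyz": [-0.2,-0.035,0],"fingers": 88,"turn": 0},
  {"xyz": [-0.2,-0.035,0],"fingers": 88,"turn": 0},
])

```text
t: 36.35
tcp_pos: [491.7, -396.1, 202.9]
tool_rot: [-0.0, 0.707, 0.707, 0.0]
contact_force: [-0.4, 0.4, 0.7]
grip_width: 87.5
grasp_force: 0.0
```

Converted, 138 mm / 800 = 0.1725, 100 mm / 800 = 0.125.

send_rows([
  {"xyz": [0,0,0],"fingers": 88,"turn": 0},
  {"xyz": [0,0,0.0625],"fingers": 88,"turn": 0},
  {"xyz": [0,0,0.125],"fingers": 88,"turn": 0},
  {"xyz": [0,0,0.1725],"fingers": 88,"turn": 0},
  {"xyz": [0,0,0.1725],"fingers": 88,"turn": 0},
])

```text
t: 36.98
tcp_pos: [490.8, -393.5, 62.8]
tool_rot: [-0.003, 0.706, 0.708, -0.0]
contact_force: [0.8, 0.0, 1.4]
grip_width: 88.2
grasp_force: 0.0
```

send_rows([
  {"xyz": [0,0,0],"fingers": 40,"turn": 0},
  {"xyz": [0,0,0],"fingers": 40,"turn": 0},
  {"xyz": [0,0,0],"fingers": 40,"turn": 0},
  {"xyz": [0,0,0],"fingers": 40,"turn": 0},
  {"xyz": [0,0,0],"fingers": 40,"turn": 0},
])

```text
t: 37.6
tcp_pos: [491.9, -397.0, 65.8]
tool_rot: [0.0, 0.707, 0.707, 0.0]
contact_force: [-1.0, -0.0, 4.5]
grip_width: 47.3
grasp_force: 20.0
```

Converted, 140 mm / 800 = 0.175, 90 mm / 800 = 0.1125.

send_rows([
  {"xyz": [0,0,-0.0375],"fingers": 40,"turn": 0},
  {"xyz": [0,0,-0.0875],"fingers": 40,"turn": 0},
  {"xyz": [0.05,0.01,-0.1],"fingers": 40,"turn": 0},
  {"xyz": [0.1125,0.0213,-0.1],"fingers": 40,"turn": 0},
  {"xyz": [0.175,0.0338,-0.1],"fingers": 40,"turn": 0},
])

```text
t: 38.22
tcp_pos: [518.7, -255.5, 145.2]
tool_rot: [0.0, 0.707, 0.707, 0.0]
contact_force: [0.2, -0.5, -2.2]
grip_width: 47.2
grasp_force: 20.0
```

Converted, 210.5 mm / 800 = 0.2631, 190 mm / 800 = 0.2375.

send_rows([
  {"xyz": [0.0625,0.0125,0],"fingers": 40,"turn": 0},
  {"xyz": [0.125,0.025,0],"fingers": 40,"turn": 0},
  {"xyz": [0.1875,0.0375,0],"fingers": 40,"turn": 0},
  {"xyz": [0.2375,0.0463,0],"fingers": 40,"turn": 0},
  {"xyz": [0.2631,0.0506,0],"fingers": 40,"turn": 0},
])

```text
t: 38.85
tcp_pos: [559.4, -42.7, 145.1]
tool_rot: [-0.001, 0.706, 0.709, 0.001]
contact_force: [-0.3, -1.0, -0.9]
grip_width: 47.6
grasp_force: 20.0
```

Converted, 69 mm / 800 = 0.0863, 63 mm / 800 = 0.0788.

send_rows([
  {"xyz": [0,0,0.0313],"fingers": 40,"turn": 0},
  {"xyz": [0,0,0.0625],"fingers": 40,"turn": 0},
  {"xyz": [0,0,0.0788],"fingers": 40,"turn": 0},
  {"xyz": [0,0,0.0863],"fingers": 40,"turn": 0},
  {"xyz": [0,0,0.0863],"fingers": 40,"turn": 0},
])

```text
t: 39.48
tcp_pos: [559.3, -46.3, 76.3]
tool_rot: [0.0, 0.707, 0.707, 0.0]
contact_force: [-0.8, 1.0, -2.0]
grip_width: 47.6
grasp_force: 20.0
```

Converted, 2.5 mm / 800 = 0.0031, 2 mm / 800 = 0.0025.

send_rows([
  {"xyz": [0,0,0.0013],"fingers": 40,"turn": 0},
  {"xyz": [0,0,0.0025],"fingers": 40,"turn": 0},
  {"xyz": [0,0,0.0031],"fingers": 40,"turn": 0},
  {"xyz": [0,0,0.0031],"fingers": 40,"turn": 0},
])

```text
t: 39.98
tcp_pos: [559.7, -46.3, 74.7]
tool_rot: [0.001, 0.707, 0.707, 0.0]
contact_force: [-0.7, 0.0, 5.0]
grip_width: 47.6
grasp_force: 20.0
```

Touching down. I'll release, rise, and step aside to check with the cameras.

Converted, -110 mm / 800 = -0.1375, -50 mm / 800 = -0.0625.

send_rows([
  {"xyz": [0,0,0],"fingers": 88,"turn": 0},
  {"xyz": [0,0,0],"fingers": 88,"turn": 0},
  {"xyz": [0,0,0],"fingers": 88,"turn": 0},
  {"xyz": [0,0,-0.0625],"fingers": 88,"turn": 0},
  {"xyz": [0,0,-0.1375],"fingers": 88,"turn": 0},
])

```text
t: 40.6
tcp_pos: [558.3, -46.3, 183.8]
tool_rot: [-0.001, 0.707, 0.707, -0.001]
contact_force: [0.9, 0.0, -0.2]
grip_width: 87.8
grasp_force: 0.0
```

Converted, -90 mm / 800 = -0.1125, -60 mm / 800 = -0.075.

send_rows([
  {"xyz": [0,0,-0.075],"fingers": 88,"turn": 0},
  {"xyz": [0.025,0.025,-0.1125],"fingers": 88,"turn": 0},
  {"xyz": [0.05,0.0375,-0.1125],"fingers": 88,"turn": 0},
  {"xyz": [0.05,0.0375,-0.1125],"fingers": 88,"turn": 0},
  {"xyz": [0.05,0.0375,-0.1125],"fingers": 88,"turn": 0},
])

```text
t: 41.22
tcp_pos: [587.7, -7.2, 271.8]
tool_rot: [-0.001, 0.707, 0.707, -0.002]
contact_force: [0.4, 0.1, -0.3]
grip_width: 88.4
grasp_force: 0.0
```

```bash
python3 - <<'E'
from m import *
print(manip.sense()['tcp_pos'])
for n in ['wrist','side','scene']:
    f=grab(n,n+'6.png'); W=cloud(f); print(n)
    for c,a,b,y in [('red',172,6,113),('grn',45,85,33.5),('yel',21,32,-46.5)]:
        fitmask(f,W,hsvmask(f,a,b,90,30)&box(W,510,630,y-38,y+38,113,124),c+' cap')
        fitmask(f,W,hsvmask(f,a,b,110,30)&box(W,510,610,y-45,y+45,12.5,18),c+' pad')
    if n!='wrist':fitmask(f,W,big(box(W,400,700,240,480,35,50)),'channel')
E
```

```text
[587.65935277  -7.18401806 271.84140237]
wrist
red cap 2439 [573.3 113.2] [46.2 46.7] 29.4 circ 573.2 113.4 23.8 z 119.7
red pad 603 [580.4 102.5] [65.4 40.1] 26.8 circ 574.9 113.1 33.1 z 14.5
grn cap 1783 [566.2  35.1] [44.8 45.7] 88.9 circ 566.1 34.8 23.4 z 119.7
grn pad 521 [572.9  44.3] [40.8 65. ] 58.9 circ 566.9 34.1 32.7 z 14.4
yel cap 1497 [558.6 -46.5] [46.2 46.7] 19.1 circ 558.2 -46.7 23.9 z 119.6
yel pad 632 [560.5 -37.8] [52.1 67.3] 76.2 circ 559.1 -44.8 34.1 z 14.3
side
red cap 430 [574.2 115.8] [45.3 47.7] 25.5 circ 574.0 115.3 24.3 z 117.9
red pad 122 [573.7 123.9] [63.5 45.6] 18.0 circ 576.0 117.2 32.2 z 13.8
grn cap 161 [565.9  38.3] [44.  40.4] 24.1 circ 566.2 37.3 22.4 z 117.9
yel cap 314 [559.7 -44.1] [42.6 47.5] 21.1 circ 560.0 -43.8 24.6 z 117.9
yel pad 66 [540.  -37.4] [61.5 23.8] 69.8 circ 548.4 -40.5 30.9 z 13.5
channel 2216 [525.1 334.7] [ 33.8 181. ] 74.2 circ 525.4 335.1 91.2 z 39.9
scene
red cap 189 [575.4 112.7] [45.  48.8] 26.2 circ 575.8 112.9 25.0 z 119.6
red pad 95 [590.7 108.8] [64.7 34.7] 62.2 circ 585.4 112.5 33.3 z 14.3
grn cap 161 [567.9  31.8] [43.5 42.6] 18.2 circ 568.1 33.6 24.0 z 119.9
grn pad 25 [581.   29.1] [62.6 24.6] 70.5 circ 573.9 31.6 31.7 z 14.4
yel cap 241 [560.4 -48.2] [46.8 46.8] 68.7 circ 560.2 -46.7 25.5 z 119.3
yel pad 145 [564.8 -52.1] [66.1 50.6] 37.9 circ 560.8 -46.3 33.9 z 14.3
channel 426 [523.3 335.2] [ 42.5 187.6] 73.1 circ 520.0 324.5 94.1 z 41.7
```

View pics/wrist6.png

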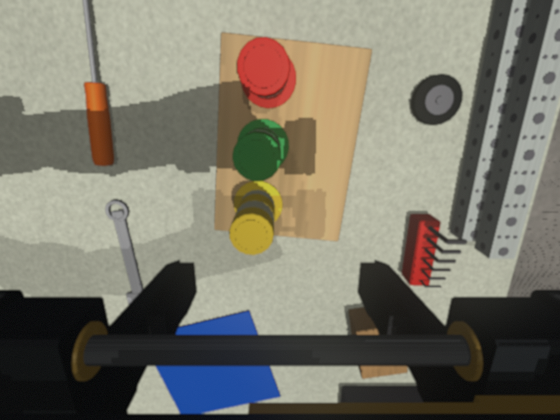

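View pics/side6.png

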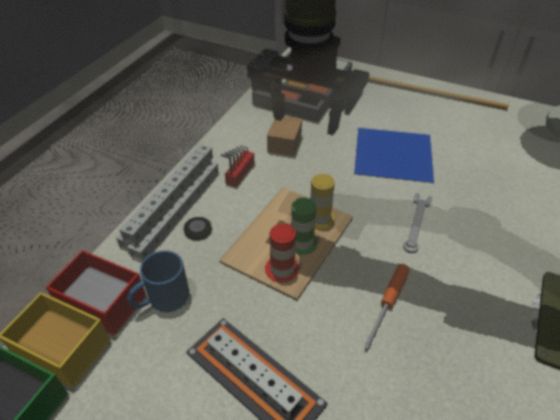

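In the wrist and side views all three caps sit within about 2 mm of their pad centres, for example red at (283,252) in the side view. The channel lies in the jig at (255,370), and the mug is unmoved at (164,280).

```bash
python3 -c "
from cell import manip; print(manip.hand_in())"
```

```text
the job is handed in; nothing more can be done
None
```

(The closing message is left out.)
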